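# Make up two car-repair kits on the parts stall

## Robot

A 6-joint arm with a two-finger parallel gripper is mounted at the origin on the work surface. World frame = base frame: x ahead of the robot, y to its left, z up, the work surface at z = 0. Lengths are in m, angles in degrees, forces in N, time in s.
With the tool pointing down it reaches from about 0.275 to 0.825 m from the base axis. Payload 5.2 kg.
Tool frame: the origin (TCP) lies between the finger pads; the fingertips stand 14 mm ahead of it and the grasp point (between the pads) lies 5 mm behind it (tips_ahead is the distance from the TCP to the fingertips, in m); z points along the fingers, y is the line along which they close (so a half turn about z gives the same grasp; the last joint's range is limited). The gripper opens to 93 mm and grips with 3 to 60 N. Pads are 15 mm wide; open, the fingers measure 128 mm over their backs; the gripper's body (75 mm by 188 mm) begins 65 mm behind the grasp point.
Start: joints at [-87.88, 14.817, 87.949, -0, 77.235, -11.62], TCP at [0.131, -0.534, 0.233] pointing down, gripper open.
Joint ranges: [-179.93, 179.93], [-52.35, 119.4], [10.71, 147.94], [-69.91, 249.91], [12.55, 155.21], [-178.61, 178.61]. Speed limits (degrees/s): [147.25, 147.25, 180, 180, 180, 180].

## Interface

Orientations are given as [roll, pitch, yaw] about the fixed x, y, z axes, in that order (R = Rz(yaw) Ry(pitch) Rx(roll)).
In Python, from bench import move_to, move_straight, goto_joints, grip, sleep, solve_ik, capture, camera_info, MotionError, job_done, get_time_s, get_joints, get_joint_vel, get_joint_torque, get_ee_pos, get_tcp_rot, get_contact_force, get_ft_torque, get_finger_gap, get_finger_force, tips_ahead gives the robot as it stands. The module is installed in compiled form; this text tells all that it offers. Calls block until the motion is done:
- move_to(position, orientation): joint-space move of the TCP to a pose.
- move_straight(position, rotation=None, rate=0.15, until_force=None): straight line of the TCP; rotation=None keeps the orientation; rate is the mean speed in m/s. With until_force (N) it stops when the force on the tool has changed by that much, and returns True; else False.
- goto_joints(angles): joint-space move.
- grip(opening): finger opening in m; the grip force is fixed at half the most; returns when the fingers have stopped.
- sleep(seconds).
- solve_ik(position, orientation): joint angles nearest the present ones, or None.
- capture(name): name is "scene" or "top"; returns the picture (420x560x3 uint8, red, green, blue); there is no depth.
- camera_info(name): a dict with "intrinsics" (3x3 intrinsics, pixels), "R" (3x3) and "t" (3): a world point X has camera coordinates R X + t. Camera axes: x right, y down, z forward; pixel columns grow to the right and rows downward; lengths in m; the calibration is good to about 2 mm. A picture is of the moment at which its call begins. camera_info takes no time and is no camera call.
A pose or a line that the arm cannot do raises MotionError and nothing moves.
- job_done(): hands the job in; it is judged then, once.
Readings, each from a call of its own:
- get_time_s(): time.
- get_joints(): joint angles.
- get_joint_vel(): joint speeds.
- get_joint_torque(): joint torques, N m.
- get_ee_pos(): TCP position.
- get_tcp_rot(): TCP orientation.
- get_contact_force(): force on the tool from outside, world axes, zero at the start.
- get_ft_torque(): the same for the moment, N m.
- get_finger_gap(): finger opening in m.
- get_finger_force(): force on a finger pad.
Only numpy, scipy, OpenCV 4.12 (cv2) and the standard library are available. Lean on these libraries where they do the work, as an engineer would, in place of code of your own. Each camera call takes 0.05 s, during which the arm holds its last target. There are 200 camera calls.

## Task

Make up the two kits the customers are waiting for: the tune-up kit (white oil filter, black distributor cap, spark plug) goes in the green three-bay tray, and the starter kit (solenoid switch, pinion drive) in the grey two-bay tray. Put one part in each bay, any bay of its tray, set down gently on the tray's floor, upright as it stood (the spark plug lying flat), and let go of. Leave the blue oil filter, the red lamp and the pulley standing where they are.

Things in the scene. Friction and masses are not known exactly. Their poses are not given: they have to be found in the camera images.
- green_tray: Green plastic tray, fixed to the table, open on top, 125 mm (its x) by 262 mm (its y) by 40 mm high; walls, dividers and floor 4 mm thick. Two dividers make three equal bays in a row along its y axis, each 117 mm (x) by 82 mm (y) inside, centred at y = -86, 0 and +86 mm. Origin at the centre of its underside, on the table top; z up.
- grey_tray: Grey plastic tray, fixed to the table, open on top, 125 mm (its x) by 176 mm (its y) by 40 mm high; walls, divider and floor 4 mm thick. One divider makes two equal bays side by side along its y axis, each 117 mm (x) by 82 mm (y) inside, centred at y = -43 and +43 mm. Origin at the centre of its underside, on the table top; z up.
- oil_filter_mid (a point): White screw-on oil filter: upright canister 64 mm in diameter, 70 mm high, dark band low round its side, 0.25 kg; stands on the table; origin at its centre, half-way up; its z axis points up.
- dist_cap_mid (a point): Black distributor cap: round skirt 62 mm in diameter and 36 mm high, on it a domed top with five short towers (one in the middle, four round it, brass in their ends), 66 mm high overall, 0.12 kg; stands on its skirt; grip it round the skirt; origin at its centre, half-way up; its z axis points up.
- spark_plug_mid (a point): Spark plug lying flat, 84 mm long along its x axis (steel thread towards +x, white ceramic insulator towards -x), 0.05 kg. The steel shell in its middle is 22 mm long and 21 mm across: grip it there, across its y axis. Origin at the centre of that shell, 10.5 mm above what it lies on; z up. It reaches 36 mm towards +x and 49 mm towards -x of the origin.
- solenoid_mid (a point): Starter solenoid switch: pale metal can 48 mm in diameter standing on a square flange 52 by 52 by 6 mm (sides along its x and y); black cap with two copper studs on top; 70 mm high overall (the can is from 6 to 46 mm up), 0.4 kg; origin at its centre, half-way up; its z axis points up.
- pinion_drive_mid (a point): Starter pinion drive, bare steel: small toothed pinion (33 mm across) on top, below it a round barrel 48 mm in diameter from 22 to 48 mm above its foot (grip it there), standing on a collar 42 mm in diameter; 66 mm high overall, 0.35 kg; origin at its centre, half-way up; its z axis points up.
- blue_filter_mid (a point): Blue oil filter, not wanted, to be left standing: upright canister 64 mm in diameter, 60 mm high; origin at its centre, half-way up; its z axis points up.
- red_lamp_mid (a point): Round red rear lamp on a black base, not wanted, to be left standing: 62 mm in diameter, 42 mm high; origin at its centre, half-way up; its z axis points up.
- pulley_mid (a point): Aluminium V-belt pulley lying flat, not wanted, to be left: 66 mm in diameter, 26 mm high; origin at its centre, half-way up; its z axis points up.
Not all that is in view belongs to the job. Of the things that look like the part that bears spark_plug_mid, the largest one is meant.

How it is judged (in metres and radians):
At the end, for the whole second after the job is handed in: Each tray holds its own kit, one part a bay: part centres within 36 mm (tray y) and 55 mm (tray x) of the bay centre, on the tray floor within 8 mm in height, upright (spark plug level) within 0.2 rad, at rest below 20 mm/s, let go of ((y of oil_filter_mid in the frame of green_tray between -0.122 and -0.05 m or y of dist_cap_mid in the frame of green_tray between -0.122 and -0.05 m or y of spark_plug_mid in the frame of green_tray between -0.122 and -0.05 m) and (y of oil_filter_mid in the frame of green_tray between -0.036 and 0.036 m or y of dist_cap_mid in the frame of green_tray between -0.036 and 0.036 m or y of spark_plug_mid in the frame of green_tray between -0.036 and 0.036 m) and (y of oil_filter_mid in the frame of green_tray between 0.05 and 0.122 m or y of dist_cap_mid in the frame of green_tray between 0.05 and 0.122 m or y of spark_plug_mid in the frame of green_tray between 0.05 and 0.122 m) and x of oil_filter_mid in the frame of green_tray between -0.055 and 0.055 m and z of oil_filter_mid in the frame of green_tray between 0.031 and 0.047 m and angle between each of oil_filter_mid, dist_cap_mid, solenoid_mid, pinion_drive_mid's own z axis and vertical below 0.2 rad and linear speed of each of oil_filter, dist_cap, spark_plug, solenoid, pinion_drive below 0.02 m/s and x of dist_cap_mid in the frame of green_tray between -0.055 and 0.055 m and z of dist_cap_mid in the frame of green_tray between 0.029 and 0.045 m and x of spark_plug_mid in the frame of green_tray between -0.055 and 0.055 m and z of spark_plug_mid in the frame of green_tray between 0.0065 and 0.0225 m and angle between spark_plug_mid's own x axis and vertical above 1.37 rad and (y of solenoid_mid in the frame of grey_tray between -0.079 and -0.007 m or y of pinion_drive_mid in the frame of grey_tray between -0.079 and -0.007 m) and (y of solenoid_mid in the frame of grey_tray between 0.007 and 0.079 m or y of pinion_drive_mid in the frame of grey_tray between 0.007 and 0.079 m) and x of solenoid_mid in the frame of grey_tray between -0.055 and 0.055 m and z of solenoid_mid in the frame of grey_tray between 0.031 and 0.047 m and x of pinion_drive_mid in the frame of grey_tray between -0.055 and 0.055 m and z of pinion_drive_mid in the frame of grey_tray between 0.029 and 0.045 m); the robot touches nothing.
It fails at once if the blue oil filter is shifted more than 30 mm or knocked over (distance of blue_filter_mid from where it was at the start of the episode above 0.03 m or angle between blue_filter_mid's own z axis and vertical above 0.5 rad).
It fails at once if the red lamp is shifted more than 30 mm or knocked over (distance of red_lamp_mid from where it was at the start of the episode above 0.03 m or angle between red_lamp_mid's own z axis and vertical above 0.5 rad).
It fails at once if the pulley is shifted more than 30 mm or knocked over (distance of pulley_mid from where it was at the start of the episode above 0.03 m or angle between pulley_mid's own z axis and vertical above 0.5 rad).
It fails at once if a part is dropped: falls free from more than about 40 mm ((linear speed of oil_filter above 0.9 m/s and contact force between oil_filter and the fingers below 0.01 N and contact force between oil_filter and anything else below 0.01 N) or (linear speed of dist_cap above 0.9 m/s and contact force between dist_cap and the fingers below 0.01 N and contact force between dist_cap and anything else below 0.01 N) or (linear speed of spark_plug above 0.9 m/s and contact force between spark_plug and the fingers below 0.01 N and contact force between spark_plug and anything else below 0.01 N) or (linear speed of solenoid above 0.9 m/s and contact force between solenoid and the fingers below 0.01 N and contact force between solenoid and anything else below 0.01 N) or (linear speed of pinion_drive above 0.9 m/s and contact force between pinion_drive and the fingers below 0.01 N and contact force between pinion_drive and anything else below 0.01 N)).
It also fails if it takes over 128 s, if anything falls off the work surface, if the arm or the gripper's body presses on something with over 40 N, if the wrist force passes 120 N, or if a joint passes its speed limit or range.

## Working session

There is one attempt and no reset: what is moved stays moved. The work goes in short steps, each a Python script; the robot and the scene stay as the last script left them, time stands still between calls to the robot, and variables do not carry over. Pictures are saved under pics/ and viewed, at most 14 in all, crops included, and the job is handed in when it is done.

```bash
mkdir -p pics; python3 - <<'E'
from bench import *
import cv2
for n in("scene","top"):
    im=capture(n); cv2.imwrite(f"pics/{n}0.png",im[:,:,::-1]); c=camera_info(n); print(n,c)
print(get_time_s(),get_tcp_rot())
E
```

```text
scene {'intrinsics': array([[408.52413402,   0.        , 279.59685351],
       [  0.        , 408.52413402, 210.60124073],
       [  0.        ,   0.        ,   1.        ]]), 'R': array([[ 0.82939151,  0.55831372,  0.01988779],
       [ 0.41087897, -0.58547893, -0.69885112],
       [-0.37853429,  0.58779266, -0.71499062]]), 't': array([-0.31639921, -0.20541562,  1.08176838])}
top {'intrinsics': array([[399.28601034,   0.        , 285.19952805],
       [  0.        , 399.28601034, 213.18136768],
       [  0.        ,   0.        ,   1.        ]]), 'R': array([[ 0.02468339, -0.99965068, -0.00944741],
       [-0.99851359, -0.02419375, -0.04883923],
       [ 0.04859361,  0.01063888, -0.99876197]]), 't': array([-0.10420995,  0.46186943,  0.82692526])}
0.1 [-1.79908701e+02 -1.83879211e-02  1.37391054e+01]
```

View pics/scene0.png

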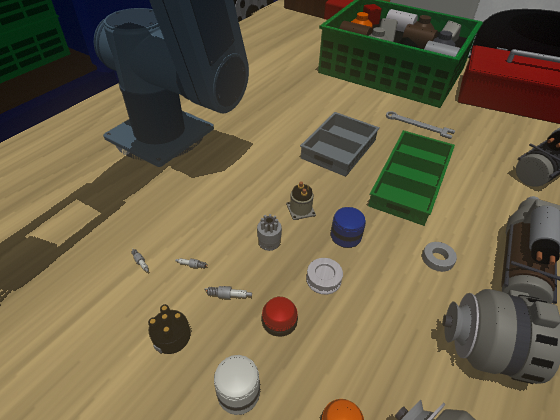

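View pics/top0.png

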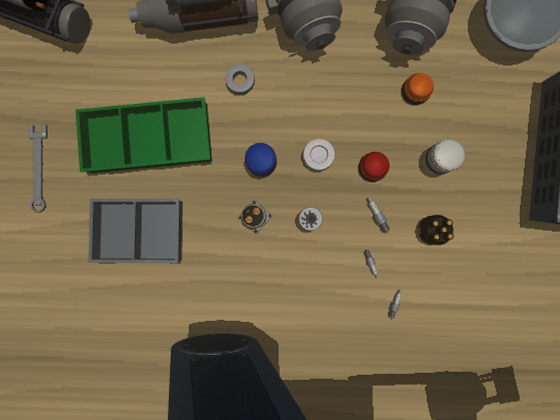

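Scene view: trays at about (340,142) and (412,177), the solenoid at (302,200), pinion (269,232), cap (169,328), white filter (237,382) and big plug (228,293). In the top view they are at grey (136,231), green (144,135), solenoid (254,216), pinion (309,219), plug (377,215), cap (436,230) and white filter (446,156). Enlarging both for accurate features.

```bash
python3 - <<'E'
import cv2
a=cv2.imread("pics/top0.png")[90:280,70:470]; cv2.imwrite("pics/topc.png",cv2.resize(a,None,fx=2,fy=2,interpolation=cv2.INTER_CUBIC))
a=cv2.imread("pics/scene0.png")[110:410,110:470]; cv2.imwrite("pics/scenec.png",cv2.resize(a,None,fx=2,fy=2,interpolation=cv2.INTER_CUBIC))
E
```

```text
(no output)
```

View pics/topc.png

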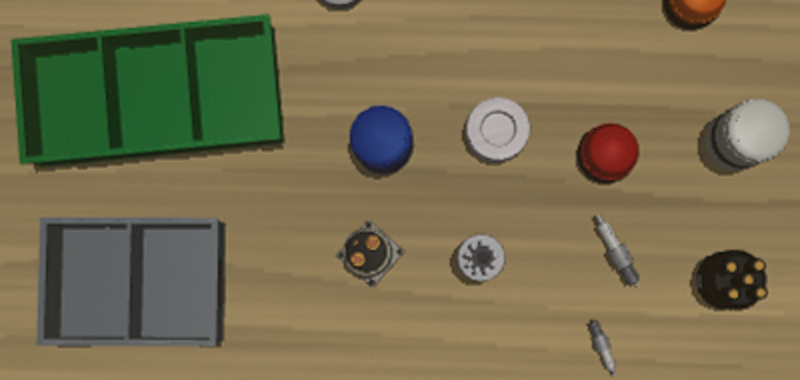

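View pics/scenec.png

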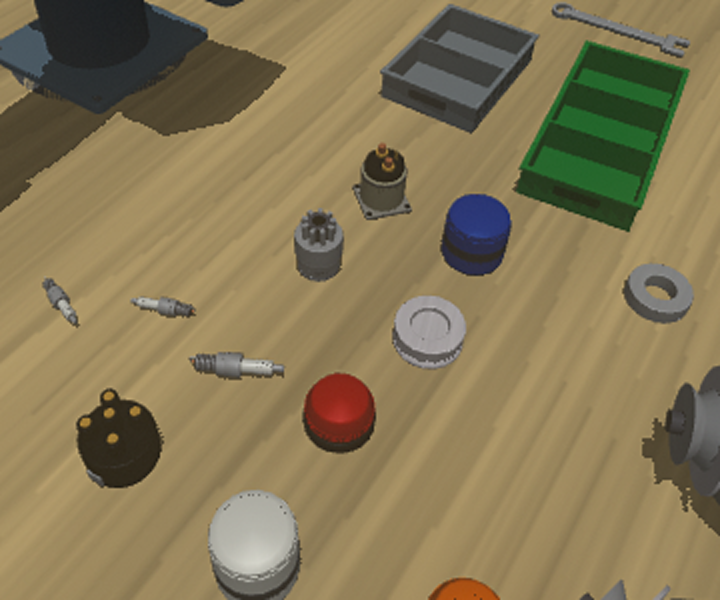

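The crops show clear features: tray rim corners, brass tower/stud ends, pinion bore, plug shell and the filter's white disc. I'll triangulate them across the two views.

```bash
cat > geo.py <<'E'
import numpy as np, cv2
from bench import camera_info
def P(n):
    c=camera_info(n); return c["intrinsics"]@np.c_[c["R"],c["t"]]
PT,PS=P("top"),P("scene")
def proj(M,X): p=M@np.r_[X,1]; return p[:2]/p[2]
def tri(t,s):
    h=cv2.triangulatePoints(PT,PS,np.array(t,float).reshape(2,1),np.array(s,float).reshape(2,1)).ravel()
    X=h[:3]/h[3]; return X,np.linalg.norm(proj(PT,X)-t),np.linalg.norm(proj(PS,X)-s)
def plane(n,px,z):
    M=PT if n=="top" else PS
    A=np.c_[M[:,0],M[:,1],-np.r_[px,1]]; return np.linalg.solve(A,-(M[:,2]*z+M[:,3]))[:2]
E
python3 - <<'E'
from geo import *
T=lambda p:(np.array(p)+.5)/2-.5+[70,90]
S=lambda p:(np.array(p)+.5)/2-.5+[110,110]
F={"g++":((12,40),(688,70)),"g+-":((269,16),(632,207)),"g--":((283,143),(521,165)),"g-+":((21,164),(589,43)),
"y++":((42,218),(538,38)),"y+-":((222,218),(470,113)),"y--":((220,346),(383,74)),"y-+":((39,345),(449,6)),
"cap":((749,280),(109,413)),"solA":((372,242),(390,160)),"solB":((358,259),(382,149)),"pin":((484,258),(319,218)),
"plug":((619,254),(231,364)),"thr":((632,284),(190,361)),"ins":((598,217),(284,371)),"filt":((759,130),(254,535))}
np.set_printoptions(precision=4,suppress=True)
for k,(a,b) in F.items(): print(k,*tri(T(a),S(b)))
top=cv2.imread("pics/top0.png"); sc=cv2.imread("pics/scene0.png")
# brass centroids
for n,im in(("top",top),("scene",sc)):
    h=cv2.cvtColor(im,cv2.COLOR_BGR2HSV); m=cv2.inRange(h,(8,130,110),(24,255,255))
    k,_,st,c=cv2.connectedComponentsWithStats(m)
    print(n,[(round(c[i][0],1),round(c[i][1],1),int(st[i][4])) for i in range(1,k) if 4<=st[i][4]<60 ])
    m=cv2.inRange(h,(0,0,140),(179,60,255))
    k,_,st,c=cv2.connectedComponentsWithStats(m)
    print([(st[i].tolist(),c[i].round(1).tolist()) for i in range(1,k) if st[i][4]>60 ])
E
```

```text
g++ [0.6651 0.3429 0.0411] 0.16264236041035207 0.12995265473300865
g+- [0.6927 0.0772 0.0418] 1.7278308798566682 1.6608634391379162
g-- [0.5679 0.0614 0.0441] 1.8618145976532239 1.6807263831977468
g-+ [0.54   0.3308 0.0366] 1.1032667056689474 0.8396373619462731
y++ [0.483  0.3058 0.0358] 0.011291500163014693 0.008542363818874145
y+- [0.4848 0.1189 0.038 ] 1.4093030291541757 1.1920731971836738
y-- [0.3601 0.119  0.0388] 1.5043347121685386 1.1975495809809562
y-+ [0.3541 0.3018 0.0377] 0.1942108296774666 0.1395688413052835
cap [ 0.4367 -0.4036  0.0674] 0.019137252615677492 0.023177982972265244
solA [ 0.4652 -0.0357  0.0704] 0.2645227733390622 0.24100727115043963
solB [ 0.448  -0.0224  0.0668] 0.04143469042622197 0.0371574637442762
pin [ 0.4525 -0.1448  0.0714] 0.4905664965063771 0.4807745848575271
plug [ 0.4607 -0.2899  0.0129] 0.4596747632650669 0.5160599510460132
thr [ 0.4284 -0.3058  0.0094] 1.3324472116121167 1.489103964627645
ins [ 0.5006 -0.2674  0.0083] 0.3124443081899591 0.352391981327966
filt [ 0.5855 -0.4138  0.0633] 0.32877591855575067 0.4437995516845829
top [(np.float64(39.0
[... 671 characters left out ...]
(189.5), 6), (np.float64(303.5), np.float64(193.2), 10), (np.float64(539.7), np.float64(254.4), 23), (np.float64(552.7), np.float64(258.7), 21), (np.float64(268.0), np.float64(300.8), 5), (np.float64(163.9), np.float64(307.6), 17), (np.float64(297.0), np.float64(313.0), 5), (np.float64(177.0), np.float64(315.0), 19), (np.float64(164.0), np.float64(316.0), 19), (np.float64(152.1), np.float64(320.7), 20), (np.float64(165.8), np.float64(328.7), 18)]
[([387, 9, 29, 14, 193], [401.5, 15.0]), ([426, 45, 32, 9, 64], [444.0, 49.2]), ([307, 258, 36, 29, 763], [324.8, 272.2]), ([223, 289, 28, 7, 111], [236.4, 292.0]), ([474, 297, 5, 46, 73], [476.4, 319.5]), ([214, 355, 45, 45, 1468], [235.8, 376.4])]
```

Triangulated heights agree with the text (parts 63–71 mm, rims ~40 mm, plug 10–13 mm). The tray corners are off by some millimetres, so I'll take one closer look at the trays.

```bash
python3 - <<'E'
import cv2
a=cv2.imread("pics/top0.png")[90:280,70:220]; a=cv2.convertScaleAbs(a,alpha=1.8); cv2.imwrite("pics/trays.png",cv2.resize(a,None,fx=3,fy=3,interpolation=cv2.INTER_NEAREST))
from geo import *
for z in(.063,.07): print(plane("top",(449.4,154.2),z),plane("scene",(235.8,374),z))
print(tri((449.4,154.2),(236,373)), tri((311,218.1),(269,219)))
E
```

```text
[ 0.58610563 -0.41456655] [ 0.58198072 -0.41052357]
[ 0.58465531 -0.41177566] [ 0.58410964 -0.41258682]
(array([ 0.58412083, -0.41150122,  0.07119792]), np.float64(0.18047617578372302), np.float64(0.24280177516180687)) (array([ 0.45282633, -0.14410258,  0.07021148]), np.float64(0.12240573459227351), np.float64(0.12001755289068215))
```

View pics/trays.png

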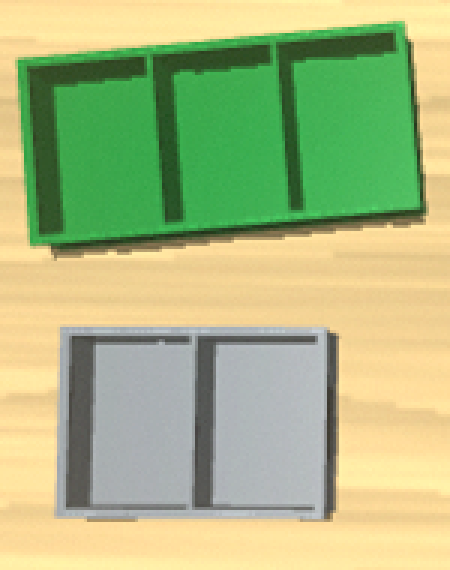

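The rim corners show up clearly now (3x crop). Green: (18,58), (404,22), (419,208), (29,245). Grey: (61,327), (328,328), (325,518), (56,518).

```bash
python3 - <<'E'
from geo import *
from bench import solve_ik
np.set_printoptions(precision=4,suppress=True)
for n,c,s in(("green",[(18,58),(404,22),(419,208),(29,245)],(.1310,.0625)),("grey",[(61,327),(328,328),(325,518),(56,518)],(.088,.0625))):
    W=np.array([plane("top",(np.array(p)+.5)/3-.5+[70,90],.04) for p in c])
    L=np.array([(s[1],s[0]),(s[1],-s[0]),(-s[1],-s[0]),(-s[1],s[0])])
    q=L@[1,1j]; w=W@[1,1j]; r=((w-w.mean())*q.conj()).sum(); sc=abs(r)/(abs(q)**2).sum()
    yaw=np.degrees(np.angle(r)); print(n,w.mean(),yaw,"scale",sc,"res",np.abs(w-w.mean()-q*np.exp(1j*np.radians(yaw))))
for p in [(.584,-.412),(.437,-.404),(.461,-.29),(.457,-.029),(.453,-.144)]+[(.62,.12),(.6,.3),(.42,.25)]:
  for z in(.015,.25):
    print(p,z,[y for y in(-90,-60,0,62,90) if solve_ik([*p,z],[180,0,y]) is not None])
E
```

```text
green (0.618413357045113+0.20432616817974944j) 6.640973695474817 scale 1.0220276114416669 res [0.003  0.0034 0.003  0.0039]
grey (0.4203524520948036+0.21289199702422462j) 1.293238736713476 scale 1.0317247978231514 res [0.0035 0.0034 0.0033 0.0036]
(0.584, -0.412) 0.015 [-90, -60, 0, 62, 90]
(0.584, -0.412) 0.25 [-90, -60, 0, 62, 90]
(0.437, -0.404) 0.015 [-90, -60, 0, 62, 90]
(0.437, -0.404) 0.25 [-90, -60, 0, 62, 90]
(0.461, -0.29) 0.015 [-90, -60, 0, 62, 90]
(0.461, -0.29) 0.25 [-90, -60, 0, 62, 90]
(0.457, -0.029) 0.015 [-90, -60, 0, 62, 90]
(0.457, -0.029) 0.25 [-90, -60, 0, 62, 90]
(0.453, -0.144) 0.015 [-90, -60, 0, 62, 90]
(0.453, -0.144) 0.25 [-90, -60, 0, 62, 90]
(0.62, 0.12) 0.015 [-60, 0, 62, 90]
(0.62, 0.12) 0.25 [-60, 0, 62, 90]
(0.6, 0.3) 0.015 [-90, -60, 0, 62, 90]
(0.6, 0.3) 0.25 [-90, -60, 0, 62, 90]
(0.42, 0.25) 0.015 [-90, -60, 0, 62, 90]
(0.42, 0.25) 0.25 [-90, -60, 0, 62, 90]
```

```bash
cat > pp.py <<'E'
from geo import *
from bench import *
H=.21
TR={"green":(np.array([.6184,.2043]),6.6),"grey":(np.array([.4204,.2129]),1.3)}
def pickplace(xy,yaw,z,open_,d,tray,by,pyaw,rel):
    t0=get_time_s(); grip(open_)
    move_to([*xy,H],[180,0,yaw]); move_straight([*xy,z+.05],rate=.25)
    hit=move_straight([*xy,z],rate=.08,until_force=10)
    print("down hit",hit,get_ee_pos().round(4) if hasattr(get_ee_pos(),'round') else get_ee_pos())
    if hit: return False
    grip(d-.012); g=get_finger_gap(); print("gap",round(g,4),"force",get_finger_force())
    if abs(g-d)>.006: print("BAD GRIP"); return False
    move_straight([*xy,z+.03],rate=.1); move_straight([*xy,H],rate=.25)
    c,a=TR[tray]; r=np.radians(a); q=c+by*np.array([-np.sin(r),np.cos(r)])
    move_to([*q,H],[180,0,pyaw+a]); print("gap carried",round(get_finger_gap(),4))
    zp=z+.004; move_straight([*q,zp+.04],rate=.25); move_straight([*q,zp+.012],rate=.08); sleep(.2)
    hit=move_straight([*q,zp-.003],rate=.02,until_force=3); print("placed",hit,np.round(get_ee_pos(),4),"expected z",round(zp,4))
    if get_ee_pos()[2]>zp+.006: print("HIGH, not released"); return False
    grip(d+rel); sleep(.2); move_straight([*q,zp+.05],rate=.12); move_straight([*q,H],rate=.25)
    print("t",round(get_time_s()-t0,1),round(get_time_s(),1)); return True
E
python3 - <<'E'
from pp import *
print(pickplace((.4527,-.1443),90,.032,.075,.048,"grey",.043,90,.02))
im=capture("scene"); cv2.imwrite("pics/s1.png",im[:,:,::-1])
E
```

```text
down hit False [ 0.4531 -0.1445  0.0324]
gap 0.0471 force 30.000568628311157
gap carried 0.0475
placed True [0.4192 0.2558 0.036 ] expected z 0.036
t 11.0 11.1
True
```

View pics/s1.png

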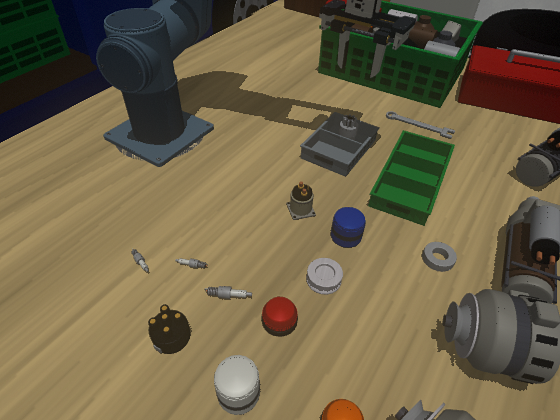

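The pinion stands upright in the far grey bay, at (348,126), and nothing else has moved. It took 11 s, so I'll continue with the rest and stop on any failure.

```bash
python3 - <<'E'
from pp import *
J=[((.4566,-.029),90,.025,.072,.048,"grey",-.043,90,.02),
((.584,-.412),90,.049,.09,.064,"green",.086,90,.009),
((.4367,-.4036),90,.018,.09,.062,"green",0,90,.009),
((.4607,-.2897),28,.0165,.05,.021,"green",-.086,0,.018)]
for j in J:
    if not pickplace(*j): break
else: move_to([.3,-.35,.3],[180,0,0])
for n in("scene","top"):
    im=capture(n); cv2.imwrite(f"pics/{n}2.png",im[:,:,::-1])
E
```

```text
down hit False [ 0.457  -0.0291  0.0255]
gap 0.0475 force 30.000962913036346
gap carried 0.0476
placed True [0.4213 0.1699 0.029 ] expected z 0.029
t 9.5 20.7
down hit False [ 0.5841 -0.4121  0.049 ]
gap 0.0637 force 30.000332593917847
gap carried 0.0636
placed True [0.6082 0.2897 0.0532] expected z 0.053
t 12.0 32.6
down hit False [ 0.4368 -0.4038  0.0181]
gap 0.0615 force 30.000277161598206
gap carried 0.0616
placed True [0.6182 0.2043 0.0221] expected z 0.022
t 12.6 45.2
down hit False [ 0.461  -0.29    0.0168]
gap 0.0211 force 30.00039517879486
gap carried 0.0205
placed True [0.6282 0.1189 0.0207] expected z 0.0205
t 11.5 56.7
```

View pics/scene2.png

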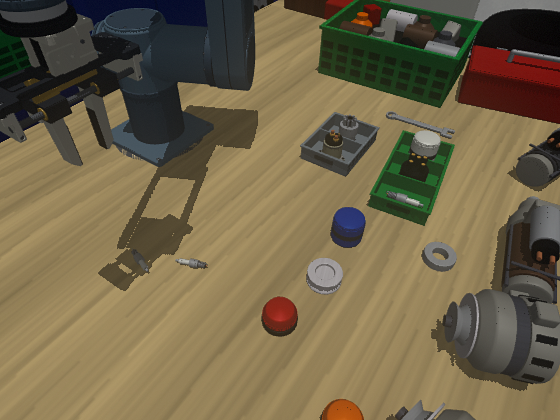

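View pics/top2.png

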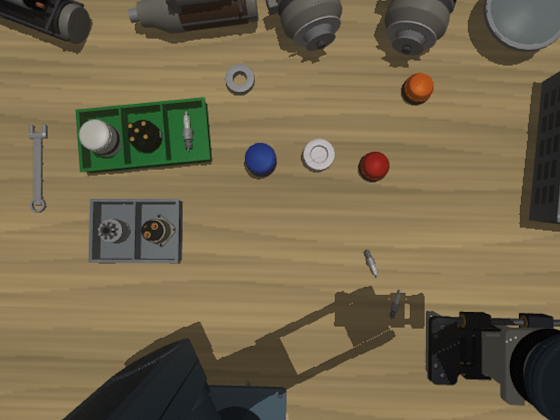

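The top view shows one part per bay: filter (98,138), cap (143,136), plug flat (188,130), pinion (111,231) and solenoid (156,231). The blue filter (260,160), pulley (318,154) and lamp (375,166) haven't moved. Handing in.

```bash
python3 -c "
from bench import *
print(job_done(),get_time_s())"
```

```text
the job is handed in; nothing more can be done
the job is handed in; nothing more can be done
```

Both kits are in their trays, one part per bay; the blue filter, lamp and pulley look unmoved in the last pictures, and I handed the job in at about 58 s of the 128 s allowed (no verdict was returned).

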